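# Shut and bolt the filled vial case

### The arm

A 7-joint arm with a two-finger parallel gripper is mounted at the origin on a cart in front of the work surface, level with it; the furniture and walls round the work are solid. World frame = base frame: x ahead of the robot, y to its left, z up, the work surface at z = 0. Lengths are in m, angles in rad, forces in N, time in s.
With the tool pointing down it reaches from about 0.4 to 0.85 m from the base axis. Payload 10.4 kg.
Tool frame: the origin (TCP) lies where the fingers leave the gripper's body, on its centre line; the fingertips stand 70 mm ahead of it and the grasp point (between the pads) lies r.grip_depth ahead of it (r.grip_depth is the distance from the TCP to the grasp point, in m); z points along the fingers, y is the direction in which the jaws open and shut (so a half turn about z gives the same grasp; the last joint's range is limited). The gripper opens to 87 mm and grips with 3 to 60 N. Pads are 19 mm wide; open, the fingers measure 117 mm over their backs; the gripper's body (75 mm by 190 mm) begins 51 mm behind the grasp point.
Start: joints at [-1.322, 0.332, -0.065, 1.46, 0.022, 1.35, -0.088], TCP at [0.168, 0.602, 0.292] pointing down, gripper open.
Joint ranges: [-2.6, 2.6], [-0.5, 2.12], [-1.47, 1.34], [0.16, 2.42], [-1.27, 4.41], [0.06, 2.06], [-2.6, 2.6]. Speed limits (rad/s): [2.22, 2.22, 2.79, 2.79, 3.14, 3.14, 3.14].

### API

Orientations are given as a unit quaternion [x, y, z, w].
In Python, from bench import monitor, viewer, workorder, nets, r gives the robot as it stands.
- The arm moves only by the tool drive_tool, never from a script. Its argument "plan" is a list of rows, each an object of numbers: "rx", "ry", "rz": the turn, a rotation vector about the tool's x, y, z in units of 360 degrees (1.0 is 360 degrees); "x", "y", "z": the shift along the tool's x, y, z in units of 1000 mm (1.0 is 1000 mm); "fingers": the opening, from 0 (shut) to 1 (fully open). In form: [{"rx": .., "ry": .., "rz": .., "x": .., "y": .., "z": .., "fingers": ..}, ...]. A call has 1 to 12 rows; each row is the pose to reach, as a shift and turn from the pose commanded when the call began, along the tool's axes at that moment, turning the shorter way round; what a row does not reach only later rows make up. A row lasts 1/8 s, in which the tool goes at most 62.5 mm and 10.7 degrees, less where a joint would pass 70% of its speed; a pose out of reach is approached as far as the arm can. A call with a number of a shift or a turn outside -1 to 1 is refused whole. A call with a gripper value outside its range is refused whole. The fingers move at their own pace and stop on an object; "squeeze" is the grip in N (left out, the last holds). Time passes only in rows, so rows that repeat a pose let the fingers close. It gives the time, the measured TCP pose, the force and the opening at its end, in the units of the state.
- monitor.read_state(): the state, without advancing time (a new reading comes with each control period).
- viewer.camera(name): name is "side" or "top" or "wrist"; returns a dict with "color" (384x512x3 uint8, red, green, blue), "depth" (384x512 float32, m along the optical axis (not along the pixel's ray), 0 where there is no reading), "camera_matrix" (3x3 intrinsics, pixels), "xyz" and "rotation" of the camera in the world. Camera axes: x right, y down, z forward; pixel columns grow to the right and rows downward; lengths in m; the calibration is good to about 2 mm. A picture is of the moment at which its call begins.
- workorder.close_job(): hands the job in, once; it reports no verdict.
Trained networks look in the newest picture that a camera, given by its name, has taken for a name from the list of things; names that differ only in an ending like _2 or _b are one class to them, and where a whole thing is asked for, a point or a joint stands for the part that bears it (a point fixed in the world has none). Each returns a list of dicts, best first, with "confidence" (0 to 1); they miss things now and then, are a little off and sometimes report something else, mostly with a low value. They report only what shows in the picture. A call takes as long as a camera call.
- nets.find_in(label, camera): "centre" ([x, y, z] in m, in world coordinates, good to about 4 mm: the middle of the surface that is visible of it).
- nets.regions_of(label, camera): "region" (384x512 bool, what is visible of it).
The state is a dict: "time": time; "joint_positions": joint angles; "joint_vel": joint speeds; "joint_torque": joint torques, N m; "ee_pos": TCP position; "eef_rot": TCP orientation; "ft_force": force on the tool from outside, world axes, zero at the start; "torque": the same for the moment, N m; "width": finger opening in m.
Only numpy, scipy, OpenCV 4.12 (cv2) and the standard library are available. Lean on these libraries where they do the work, as an engineer would, in place of code of your own. Each camera call takes 0.05 s, during which the arm holds its last target.

### The job

Of the two open grey cases, close up the one with the vials in it: push its lid all the way down with the fingertips, and only when the lid is shut push the bolt on top of it fully across into its keeper. Only push; pick nothing up. Leave the empty case open and its bolt drawn back, and disturb neither the vials nor the other things on the worktop.

Things in the scene. Friction and masses are not known exactly. Their poses are not given: they have to be found in the camera images.
- case_full: Grey lidded case holding three vials: the one to close. Outer 110 (x, depth) x 180 (y, width) x 66 mm high, walls 4, fixed to the worktop, with low dividers 30 high. Origin: centre of its underside, at worktop height; x from the lid's free edge toward the hinge (roughly away from the robot), y along the hinge, z up. Hinge line at x=+55, z=66.
- case_empty: The second, identical grey case, with nothing in it; to be left open. Same sizes, origin and axes as the other.
- case_full_lid (a joint): Lid angle (rad) of the full case: 0 = shut flat, pi/2 = upright on the hinge line, at most 1.8 = leaning back away from the robot. Starts at 1.3 to 1.65. Lid plate 112 deep, 180 wide, 8 mm thick, outer face at z=74 mm when shut. Stiff hinge: stays where left; 2 to 3 N at the free edge moves it.
- case_full_bolt (a joint): Travel (m) of the bolt on the outer face of the full case's lid, along case +y: 0 = drawn back, 0.025 = stop, rod through the keeper. Starts at 0 to 0.005. Friction about 2 N, no spring: stays where left.
- case_empty_lid (a joint): Lid angle (rad) of the empty case: 0 = shut flat, pi/2 = upright on the hinge line, at most 1.8 = leaning back away from the robot. Starts at 1.3 to 1.65. Lid plate 112 deep, 180 wide, 8 mm thick, outer face at z=74 mm when shut. Stiff hinge: stays where left; 2 to 3 N at the free edge moves it.
- case_empty_bolt (a joint): Travel (m) of the bolt on the outer face of the empty case's lid, along case +y: 0 = drawn back, 0.025 = stop, rod through the keeper. Starts at 0 to 0.005. Friction about 2 N, no spring: stays where left.
- case_full_bolt_tab (a point): Middle of the top of the bolt's upright tab. Tab 16 across x 8 mm along the slide, top 30 above the lid's outer face; the 8 mm rod runs from it to case +y through two straps. Lid shut, bolt drawn back: at (-30, 20, 104) mm in the case frame; slides 25 to +y. On the tab's -y side there is only a 2 mm base plate (to y=-3), then bare lid.
- case_full_lid_edge (a point): Middle of the free edge of the full case's lid, on its outer face (top face when shut), 112 mm from the hinge line. The outer face is bare plate on the half toward case -y, but for a 30 mm wide hinge leaf, 22 deep, by the hinge.
- case_empty_lid_edge (a point): Middle of the free edge of the empty case's lid, on its outer face (top face when shut), 112 mm from the hinge line. The outer face is bare plate on the half toward case -y, but for a 30 mm wide hinge leaf, 22 deep, by the hinge.
- case_full_keeper (a point): Middle of the opening of the steel keeper loop that the bolt's rod enters, fixed outside the full case's +y wall, at (-30, 96, 82) mm in the case frame; loop 24 wide in x, 8 thick in y, top at z=91.
- vial_a_mid (a point): Centre (half-way up) of a small capped vial, 23 in diameter, 48 tall, standing loose in the full case below the level of the shut lid.
- vial_b_mid (a point): Centre (half-way up) of a small capped vial, 23 in diameter, 48 tall, standing loose in the full case below the level of the shut lid.
- vial_c_mid (a point): Centre (half-way up) of a small capped vial, 23 in diameter, 48 tall, standing loose in the full case below the level of the shut lid.
- weight_mid (a point): Centre of a bystander: steel knobbed balance weight, 24 in diameter, 30 tall (mm), loose on the worktop.
- tape_mid (a point): Centre of a bystander: roll of white tape lying flat, 66 in diameter, 18 tall (mm), loose on the worktop.
- dish_mid (a point): Centre of a bystander: petri dish, 65 in diameter, 13 tall (mm), loose on the worktop.
- filter_mid (a point): Centre of a bystander: small white syringe filter, 27 in diameter, 16 tall (mm), loose on the worktop.

How it is judged:
By the outcome, as a careful person would: the job done as asked, in the order asked, and still so for the second after the job is handed in, with the robot touching nothing.
It also fails if it takes over 48 s, if anything falls off the work surface, if the arm or the gripper's body presses on something with over 40 N, if the wrist force passes 120 N, or if a joint passes its speed limit or range.

## Working session

There is one attempt and no reset: what is moved stays moved. The work goes in short steps, Python scripts to look and compute and a tool call to move; the robot and the scene stay as the last step left them, time stands still between calls to the robot, and variables do not carry over. Pictures are saved under pics/ and viewed, and the job is handed in when it is done.

Besides the shell and the picture viewer there is one more tool, called after "Emit:" as name(argument=value, ...) on one line, values as JSON. drive_tool: Moves the arm, as the interface text tells. Its arguments: {"type":"object","properties":{"plan":{"type":"array","items":{"type":"object","properties":{"rx":{"type":"number","minimum":-1,"maximum":1},"ry":{"type":"number","minimum":-1,"maximum":1},"rz":{"type":"number","minimum":-1,"maximum":1},"x":{"type":"number","minimum":-1,"maximum":1},"y":{"type":"number","minimum":-1,"maximum":1},"z":{"type":"number","minimum":-1,"maximum":1},"fingers":{"type":"number"}}}},"squeeze":{"type":"number"}},"required":["plan"]}

```bash
mkdir -p pics
cat > h.py <<'E'
import numpy as np, cv2
from bench import monitor, viewer, workorder, nets, r
from scipy.spatial.transform import Rotation as R
def snap(cam,fn):
    c=viewer.camera(cam); cv2.imwrite('pics/'+fn,c['color'][:,:,::-1]); return c
def cloud(c):
    d=c['depth'];K=c['camera_matrix'];v,u=np.mgrid[:384,:512]
    p=np.stack([(u-K[0,2])/K[0,0]*d,(v-K[1,2])/K[1,1]*d,d],-1)
    Rm=np.array(c['rotation']); Rm=Rm if Rm.shape==(3,3) else R.from_quat(Rm).as_matrix()
    P=p@Rm.T+np.array(c['xyz']); P[d==0]=np.nan; return P
def find(l,cam,n=3):
    for o in nets.find_in(l,cam)[:n]: print(cam,l,np.round(o['centre'],4),round(o['confidence'],2))
E
python3 - <<'E'
from h import *
s=monitor.read_state()
for k,v in s.items(): print(k,np.round(v,3))
print(r.grip_depth)
for cam in ['top','side','wrist']:
    c=snap(cam,cam+'0.png'); np.savez('pics/'+cam+'0.npz',**{k:np.array(v) for k,v in c.items()})
    print(cam,np.round(c['xyz'],3),np.round(c['rotation'],3).tolist(),np.round(c['camera_matrix'],1).tolist())
    for l in ['case_full','case_empty','case_full_bolt_tab','case_full_lid_edge','case_empty_lid_edge','case_full_keeper','vial_a_mid','weight_mid','tape_mid','dish_mid','filter_mid']:
        find(l,cam)
E
```

```text
time 0.0
joint_positions [-1.322  0.333 -0.065  1.461  0.022  1.35  -0.088]
joint_vel [-0.001  0.    -0.001 -0.001 -0.002  0.    -0.001]
joint_torque [-2.0000e-03 -6.2324e+01  2.4000e-02 -3.8990e+01 -6.1000e-02  4.0000e-02
  0.0000e+00]
ee_pos [0.168 0.602 0.291]
eef_rot [ 0.135  0.991 -0.001 -0.   ]
ft_force [0.711 0.125 0.564]
torque [0.006 0.092 0.013]
width 0.087
0.051
top [0.302 0.124 1.505] [-0.7, 0.708, -0.063, 0.068] [[456.6, 0.0, 257.1], [0.0, 456.6, 194.9], [0.0, 0.0, 1.0]]
top case_full [ 0.5238 -0.0482  0.002 ] 0.76
top case_empty [0.5359 0.3001 0.0047] 0.57
top case_full_lid_edge [ 0.5515 -0.0318  0.1764] 0.85
top case_empty_lid_edge [0.5693 0.2964 0.1635] 0.58
top case_full_keeper [ 0.5218 -0.0514  0.0097] 0.84
top case_full_keeper [ 0.5688 -0.0203  0.1584] 0.16
top tape_mid [ 0.6355 -0.2264  0.0219] 0.54
top dish_mid [0.5199 0.4779 0.0049] 0.73
top filter_mid [0.6507 0.399  0.0039] 0.4
side [0.597 0.779 1.283] [0.029, 0.969, -0.245, -0.006] [[463.6, 0.0, 261.8], [0.0, 463.6, 192.0], [0.0, 0.0, 1.0]]
side case_full [ 0.5174 -0.0429  0.0296] 0.84
side case_empty [0.5345 0.2979 0.017 ] 0.79
side case_empty [ 0.5195 -0.0449  0.0281] 0.21
side case_full_bolt_tab [ 0.5716 -0.0267  0.157 ] 0.61
side case_empty_lid_edge [0.5772 0.3051 0.1654] 0.7
side case_empty_lid_edge [0.6508 0.4076 0.0108] 0.24
side case_full_keeper [ 0.5145 -0.0449  0.0306] 0.92
side weight_mid [0.5385 0.295  0.0185] 0.71
side weight_mid [0.6076 0.0992 0.0223] 0.59
side tape_mid [ 0.6339 -0.2197  0.0189] 0.59
side dish_mid [0.5213 0.4754 0.0009] 0.72
side dish_mid [ 0.5149 -0.042   0.0268] 0.22
side filter_mid [0.6504 0.4059 0.0145] 0.61
wrist [0.095 0.622 0.384] [0.789, 0.599, 0.085, 0.111] [[312.5, 0.0, 261.5], [0.0, 312.5, 191.6], [0.0, 0.0, 1.0]]
```

View pics/top0.png

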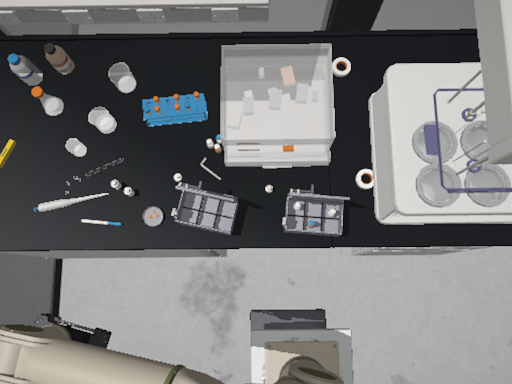

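View pics/side0.png

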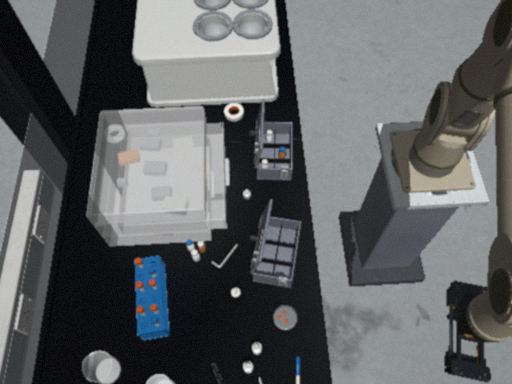

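View pics/wrist0.png

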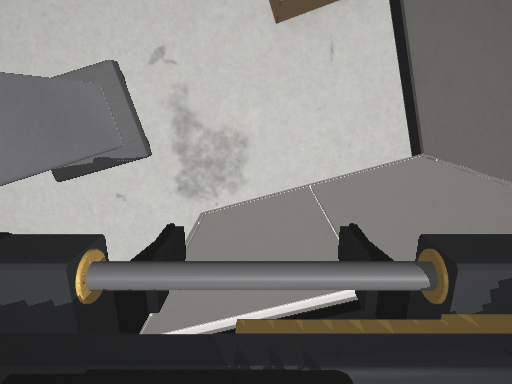

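The right-hand case (top px ~313,213; side px ~275,150) holds the capped vials. The left one (top ~208,210) is empty. Next I'll measure their poses.

Run:
```python
from h import *
for cam,(u0,v0,u1,v1) in {'top':(265,140,365,250),'side':(225,85,305,195)}.items():
    c=dict(np.load(f'pics/{cam}0.npz')); im=c['color'][v0:v1,u0:u1,::-1]
    cv2.imwrite(f'pics/{cam}0z.png',cv2.resize(im,None,fx=5,fy=5,interpolation=cv2.INTER_CUBIC))
    P=cloud(c); np.save(f'pics/{cam}P.npy',P)
    # neighbourhood behind lid
    m=(P[...,0]>0.59)&(P[...,0]<0.80)&(P[...,1]>-0.25)&(P[...,1]<0.15)
    for x in np.arange(0.59,0.80,0.02):
        k=m&(abs(P[...,0]-x)<0.01)
        row=[ (np.nanmax(P[...,2][k&(abs(P[...,1]-y)<0.02)]) if (k&(abs(P[...,1]-y)<0.02)).any() else np.nan) for y in np.arange(-0.23,0.15,0.04)]
        print(round(x,2),np.round(row,3))
```

```text
0.59 [0.247 0.009 0.01  0.008 0.01  0.006 0.005 0.011 0.033 0.005]
0.61 [0.252 0.018 0.008 0.009 0.009 0.006 0.009 0.007 0.036 0.007]
0.63 [0.257 0.025 0.01  0.009 0.008 0.01  0.01  0.006 0.007 0.008]
0.65 [0.25  0.024 0.007 0.006 0.005 0.01  0.117 0.118 0.116 0.11 ]
0.67 [0.248 0.006 0.007 0.135 0.137 0.138 0.137 0.14  0.137 0.136]
0.69 [0.252 0.007 0.01  0.138 0.08  0.082 0.081 0.081 0.081 0.081]
0.71 [0.249 0.006 0.009 0.2   0.207 0.206 0.207 0.21  0.205 0.208]
0.73 [0.248 0.011 0.008 0.215 0.217 0.217 0.218 0.218 0.216 0.215]
0.75 [0.254 0.005 0.006 0.215 0.215 0.216 0.215 0.216 0.216 0.215]
0.77 [0.254 0.007 0.008 0.213 0.217 0.216 0.214 0.214 0.215 0.215]
0.79 [0.254 0.01  0.005 0.213 0.214 0.214 0.214 0.217 0.216 0.217]
0.59 [0.251 0.004 0.005 0.005 0.006 0.003 0.004 0.007 0.023 0.006]
0.61 [0.254 0.018 0.005 0.005 0.006 0.006 0.007 0.006 0.033 0.006]
0.63 [0.255 0.022 0.006 0.006 0.005 0.007 0.006 0.005 0.007 0.007]
0.65 [0.255 0.021 0.005 0.007 0.006 0.007 0.114 0.114 0.113 0.115]
0.67 [0.26  0.022 0.005 0.134 0.137 0.136 0.137 0.139 0.137 0.136]
0.69 [0.257 0.005   nan 0.132 0.123 0.082 0.083 0.08  0.08  0.08 ]
0.71 [0.258 0.003   nan 0.203 0.204 0.205 0.205 0.205 0.206 0.207]
0.73 [0.256 0.002   nan 0.209 0.214 0.215 0.215 0.214 0.214 0.213]
0.75 [0.256   nan   nan 0.211 0.215 0.215 0.214 0.213 0.214 0.213]
0.77 [0.255   nan   nan 0.211 0.214 0.214 0.217 0.214 0.212 0.214]
0.79 [0.254   nan   nan 0.212 0.213 0.215 0.213 0.213 0.213 0.213]
```

Run:
```python
import numpy as np,cv2
# case rim points: z 0.055-0.075 ; lid pts z>0.08
for cam in ['top','side']:
    P=np.load(f'pics/{cam}P.npy')
    for nm,yc in [('full',-0.045),('empty',0.298)]:
        b=(abs(P[...,1]-yc)<0.14)&(P[...,0]>0.42)&(P[...,0]<0.63)
        k=b&(P[...,2]>0.055)&(P[...,2]<0.072)
        q=P[k][:,:2].astype(np.float32); print(cam,nm,len(q),cv2.minAreaRect(q))
        k=b&(P[...,2]>0.085); q=P[k]; print(' lid',len(q),np.round(q.min(0),3),np.round(q.max(0),3))
        for z in np.arange(.08,.21,.01):
            s=q[abs(q[:,2]-z)<.005]
            if len(s)>2: print('  ',round(z,3),len(s),np.round(s.min(0)[:2],3),np.round(s.max(0)[:2],3),np.round(np.polyfit(s[:,1],s[:,0],1),3))
```

```text
top full 299 ((0.5099003314971924, -0.04543142020702362), (0.18803969025611877, 0.11093821376562119), 84.91915893554688)
 lid 321 [ 0.477 -0.14   0.085] [0.587 0.053 0.183]
   0.09 24 [ 0.477 -0.135] [0.574 0.053] [-0.478  0.516]
   0.1 6 [ 0.485 -0.135] [0.569 0.05 ] [-0.211  0.53 ]
   0.11 4 [ 0.554 -0.094] [0.564 0.028] [0.081 0.562]
   0.12 4 [ 0.548 -0.135] [ 0.558 -0.015] [0.085 0.559]
   0.13 4 [ 0.545 -0.135] [0.561 0.025] [0.094 0.558]
   0.14 4 [ 0.547 -0.097] [0.568 0.035] [0.131 0.559]
   0.15 24 [ 0.543 -0.135] [0.586 0.021] [0.126 0.571]
   0.16 70 [ 0.541 -0.137] [0.587 0.03 ] [0.112 0.57 ]
   0.17 73 [ 0.538 -0.14 ] [0.586 0.037] [0.123 0.557]
   0.18 108 [ 0.54  -0.138] [0.561 0.035] [0.088 0.554]
top empty 201 ((0.5320647358894348, 0.297515869140625), (0.18581350147724152, 0.11763259023427963), 76.45863342285156)
 lid 386 [0.512 0.196 0.085] [0.603 0.401 0.183]
   0.09 32 [0.512 0.196] [0.603 0.401] [-0.303  0.649]
   0.1 9 [0.523 0.211] [0.585 0.396] [-0.274  0.641]
   0.11 11 [0.553 0.198] [0.594 0.339] [0.263 0.506]
   0.12 9 [0.554 0.198] [0.574 0.272] [0.247 0.
[... 1049 characters left out ...]
de empty 254 ((0.533947765827179, 0.30060189962387085), (0.19084106385707855, 0.11879736930131912), 76.82477569580078)
 lid 620 [0.509 0.199 0.085] [0.605 0.402 0.181]
   0.09 51 [0.509 0.2  ] [0.604 0.402] [-0.257  0.636]
   0.1 26 [0.562 0.2  ] [0.601 0.372] [0.221 0.519]
   0.11 19 [0.559 0.199] [0.599 0.374] [0.223 0.515]
   0.12 24 [0.559 0.205] [0.598 0.375] [0.226 0.512]
   0.13 19 [0.556 0.204] [0.596 0.373] [0.22  0.511]
   0.14 26 [0.553 0.202] [0.595 0.375] [0.233 0.506]
   0.15 78 [0.551 0.204] [0.605 0.375] [0.279 0.495]
   0.16 146 [0.548 0.204] [0.605 0.377] [0.236 0.508]
   0.17 150 [0.541 0.204] [0.599 0.377] [0.236 0.495]
   0.18 81 [0.54  0.205] [0.585 0.374] [0.246 0.491]
```

View pics/top0z.png

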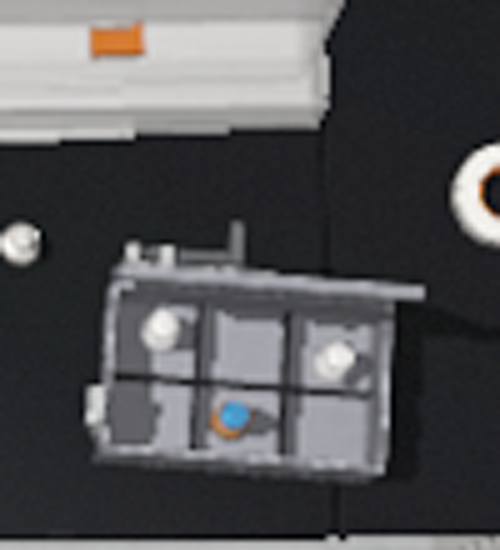

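View pics/side0z.png

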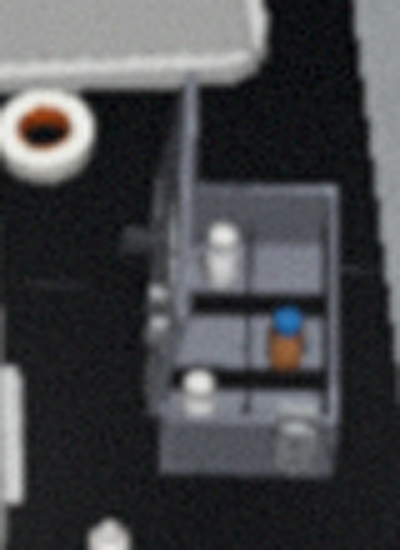

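Run:
```python
import numpy as np
for cam in ['top','side']:
    P=np.load(f'pics/{cam}P.npy')
    # incubator edge
    for y in np.arange(-.28,-.18,.01):
        k=(abs(P[...,1]-y)<.005)&(P[...,0]>.45)&(P[...,0]<.7)
        print(cam,round(y,2),np.round(np.nanmax(P[...,2][k]),3))
    # outer tall things along the transit, z>0.2
    k=(P[...,2]>.19)&(P[...,0]>.2)&(P[...,0]<.68)&(P[...,1]<.55)&(P[...,1]>-.2)
    print('tall',k.sum(), np.round(P[k][:5],3))
    # lid-plane fit full: inner/upper band
    k=(P[...,2]>.172)&(P[...,2]<.19)&(P[...,0]>.5)&(P[...,0]<.62)&(abs(P[...,1]+.05)<.12)
    q=P[k]; print('edge',q.mean(0),q.min(0),q.max(0))
```

```text
top -0.28 0.498
top -0.27 0.491
top -0.26 0.491
top -0.25 0.262
top -0.24 0.023
top -0.23 0.023
top -0.22 0.025
top -0.21 0.029
top -0.2 0.022
top -0.19 0.009
top -0.18 0.009
tall 210 [[0.207 0.55  0.545]
 [0.207 0.549 0.543]
 [0.207 0.546 0.544]
 [0.207 0.545 0.541]
 [0.206 0.544 0.539]]
edge [ 0.54902681 -0.05377085  0.17665384] [ 0.53959385 -0.13836779  0.17202726] [0.56087975 0.0349448  0.18264747]
side -0.28 0.261
side -0.27 0.261
side -0.26 0.262
side -0.25 0.262
side -0.24 0.256
side -0.23 0.02
side -0.22 0.019
side -0.21 0.022
side -0.2 0.022
side -0.19 0.013
side -0.18 0.007
tall 547 [[0.2   0.51  0.604]
 [0.2   0.512 0.609]
 [0.2   0.511 0.603]
 [0.2   0.513 0.608]
 [0.201 0.515 0.612]]
edge [ 0.55061521 -0.04695656  0.17537524] [ 0.54062672 -0.14096703  0.17204859] [0.56016402 0.03785936 0.18203135]
```

```bash
cat >> h.py <<'E'
YAW=-0.085; O=np.array([0.516,-0.050])
ex=np.array([np.cos(YAW),np.sin(YAW)]); ey=np.array([-np.sin(YAW),np.cos(YAW)])
def w(cx,cy,tipz): return np.r_[O+cx*ex+cy*ey, tipz+0.070]
def rel(targets,base=None):
    s=monitor.read_state(); p=np.array(s['ee_pos']); Rm=R.from_quat(s['eef_rot'])
    for t in targets: print(np.round(t,4),'->',np.round(Rm.inv().apply(t-p),4))
    D=R.from_matrix(np.c_[np.r_[-ex,0],np.r_[ey,0],[0,0,-1]])
    print('turn',np.round((Rm.inv()*D).as_rotvec()/(2*np.pi),4),'t',s['time'],'F',np.round(s['ft_force'],1))
E
python3 - <<'E'
from h import *
print('case +20 tab pred',w(55-82*np.cos(1.39)/1,20,0)) 
rel([np.array([.168,.602,.34]),w(.085,-.030,.27),w(.085,-.030,.161)])
E
```

```text
case +20 tab pred [42.32395462 16.46020876  0.07      ]
[0.168 0.602 0.34 ] -> [-0.0002 -0.     -0.0477]
[ 0.5981 -0.0871  0.34  ] -> [-0.5996 -0.5484 -0.0478]
[ 0.5981 -0.0871  0.231 ] -> [-0.5996 -0.5484  0.0612]
turn [ 0.      0.     -0.0297] t 1.8 F [ 0.   0.2 -1.1]
```

Emit:
drive_tool(plan=[{"z": -0.048,"fingers": 0},{"x": -0.06,"y": -0.02,"z": -0.06,"fingers": 0},{"x": -0.6,"y": -0.548,"z": -0.06,"rz": -0.0297,"fingers": 0},{"x": -0.6,"y": -0.548,"z": -0.06,"rz": -0.0297,"fingers": 0},{"x": -0.6,"y": -0.548,"z": -0.06,"rz": -0.0297,"fingers": 0},{"x": -0.6,"y": -0.548,"z": -0.06,"rz": -0.0297,"fingers": 0},{"x": -0.6,"y": -0.548,"z": -0.06,"rz": -0.0297,"fingers": 0},{"x": -0.6,"y": -0.548,"z": -0.06,"rz": -0.0297,"fingers": 0},{"x": -0.6,"y": -0.548,"z": -0.06,"rz": -0.0297,"fingers": 0},{"x": -0.6,"y": -0.548,"z": -0.06,"rz": -0.0297,"fingers": 0},{"x": -0.6,"y": -0.548,"z": -0.06,"rz": -0.0297,"fingers": 0},{"x": -0.6,"y": -0.548,"z": -0.06,"rz": -0.0297,"fingers": 0}])

```text
validation failed for argument at $.pl...
```

Run:
```python
from h import *
rel([w(.085,-.030,.27),w(.085,-.030,.161)])
```

```text
[ 0.5981 -0.0871  0.34  ] -> [-0.5996 -0.5484 -0.0478]
[ 0.5981 -0.0871  0.231 ] -> [-0.5996 -0.5484  0.0612]
turn [ 0.      0.     -0.0297] t 1.8 F [ 0.   0.2 -1.1]
```

Emit:
drive_tool(plan=[{"rx": 0.0,"ry": 0.0,"rz": 0.0,"x": 0.0,"y": 0.0,"z": -0.05,"fingers": 0.0}], squeeze=20)

```text
time: 1.92
ee_pos: [0.1675, 0.6008, 0.339]
eef_rot: [0.135, 0.991, -0.004, -0.0]
ft_force: [0.0, 1.3, 0.3]
width: 0.0825
```

Emit:
drive_tool(plan=[{"rx": 0.0,"ry": 0.0,"rz": -0.0297,"x": -0.6,"y": -0.548,"z": -0.01,"fingers": 0.0},{"rx": 0.0,"ry": 0.0,"rz": -0.0297,"x": -0.6,"y": -0.548,"z": -0.01,"fingers": 0.0},{"rx": 0.0,"ry": 0.0,"rz": -0.0297,"x": -0.6,"y": -0.548,"z": -0.01,"fingers": 0.0},{"rx": 0.0,"ry": 0.0,"rz": -0.0297,"x": -0.6,"y": -0.548,"z": -0.01,"fingers": 0.0},{"rx": 0.0,"ry": 0.0,"rz": -0.0297,"x": -0.6,"y": -0.548,"z": -0.01,"fingers": 0.0},{"rx": 0.0,"ry": 0.0,"rz": -0.0297,"x": -0.6,"y": -0.548,"z": -0.01,"fingers": 0.0},{"rx": 0.0,"ry": 0.0,"rz": -0.0297,"x": -0.6,"y": -0.548,"z": -0.01,"fingers": 0.0},{"rx": 0.0,"ry": 0.0,"rz": -0.0297,"x": -0.6,"y": -0.548,"z": -0.01,"fingers": 0.0},{"rx": 0.0,"ry": 0.0,"rz": -0.0297,"x": -0.6,"y": -0.548,"z": -0.01,"fingers": 0.0},{"rx": 0.0,"ry": 0.0,"rz": -0.0297,"x": -0.6,"y": -0.548,"z": -0.01,"fingers": 0.0},{"rx": 0.0,"ry": 0.0,"rz": -0.0297,"x": -0.6,"y": -0.548,"z": -0.01,"fingers": 0.0},{"rx": 0.0,"ry": 0.0,"rz": -0.0297,"x": -0.6,"y": -0.548,"z": -0.01,"fingers": 0.0}])

```text
time: 3.42
ee_pos: [0.5662, -0.0354, 0.3519]
eef_rot: [0.042, 0.999, 0.0, 0.001]
ft_force: [0.6, 1.3, -0.5]
width: 0.0007
```

Run:
```python
from h import *
rel([w(.085,-.030,.27),w(.085,-.030,.161)])
```

```text
[ 0.5981 -0.0871  0.34  ] -> [-0.0361 -0.0488  0.0119]
[ 0.5981 -0.0871  0.231 ] -> [-0.036  -0.0489  0.1209]
turn [0.0001 0.0002 0.0001] t 3.425 F [ 0.6  1.3 -0.5]
```

Emit:
drive_tool(plan=[{"rx": 0.0,"ry": 0.0,"rz": 0.0,"x": -0.036,"y": -0.049,"z": 0.012,"fingers": 0.0},{"rx": 0.0,"ry": 0.0,"rz": 0.0,"x": -0.036,"y": -0.049,"z": 0.012,"fingers": 0.0},{"rx": 0.0,"ry": 0.0,"rz": 0.0,"x": -0.036,"y": -0.049,"z": 0.012,"fingers": 0.0},{"rx": 0.0,"ry": 0.0,"rz": 0.0,"x": -0.036,"y": -0.049,"z": 0.012,"fingers": 0.0}])

```text
time: 3.92
ee_pos: [0.597, -0.0842, 0.3399]
eef_rot: [0.042, 0.999, 0.001, 0.0]
ft_force: [0.4, -0.1, 0.8]
width: 0.0004
```

Run:
```python
from h import *
for cam in ['top','side','wrist']:
    c=snap(cam,cam+'1.png')
    if cam=='wrist':
        P=cloud(c); k=(P[...,2]>.165)&(P[...,2]<.19)&(P[...,0]>.5)&(P[...,0]<.62)&(abs(P[...,1]+.05)<.12)
        q=P[k]; print('edge',k.sum(), q.mean(0),q.min(0),q.max(0)); print(np.polyfit(q[:,1],q[:,0],1))
rel([w(.085,-.030,.27),w(.085,-.030,.161),w(.056,-.030,.161)])
```

```text
edge 2403 [ 0.54911907 -0.05146441  0.17551056] [ 0.53739868 -0.14095142  0.16503664] [0.56344279 0.03716174 0.17906265]
[0.09181386 0.55384421]
[ 0.5981 -0.0871  0.34  ] -> [-0.0013 -0.0024 -0.    ]
[ 0.5981 -0.0871  0.231 ] -> [-0.0012 -0.0026  0.109 ]
[ 0.5693 -0.0846  0.231 ] -> [ 0.0278 -0.0025  0.109 ]
turn [0.0002 0.0001 0.0002] t 4.075 F [0.2 0.5 0.9]
```

View pics/wrist1.png

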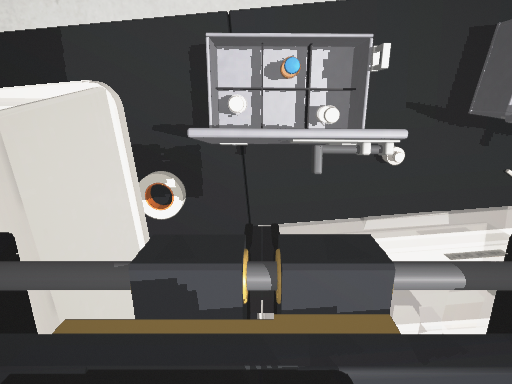

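View pics/side1.png

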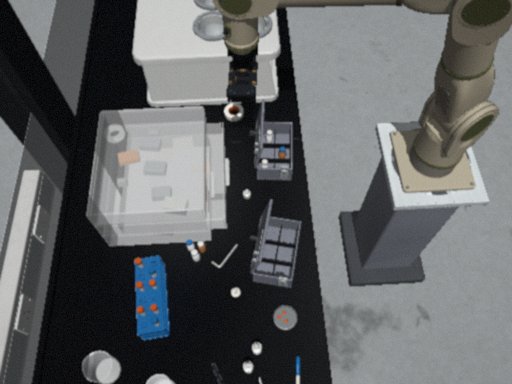

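Emit:
drive_tool(plan=[{"rx": 0.0,"ry": 0.0,"rz": 0.0,"x": 0.0,"y": -0.002,"z": 0.055,"fingers": 0.0},{"rx": 0.0,"ry": 0.0,"rz": 0.0,"x": 0.0,"y": -0.002,"z": 0.1,"fingers": 0.0},{"rx": 0.0,"ry": 0.0,"rz": 0.0,"x": 0.0,"y": -0.002,"z": 0.109,"fingers": 0.0},{"rx": 0.0,"ry": 0.0,"rz": 0.0,"x": 0.0,"y": -0.002,"z": 0.109,"fingers": 0.0}])

```text
time: 4.58
ee_pos: [0.5973, -0.0874, 0.2315]
eef_rot: [0.042, 0.999, 0.0, 0.0]
ft_force: [0.8, -0.3, 0.6]
width: 0.0007
```

Run:
```python
from h import *
L=[]
ths=np.arange(1.4,-0.01,-0.1)
for th in ths:
    d=np.array([-np.cos(th),np.sin(th)]);n=np.array([np.sin(th),np.cos(th)])
    p=np.array([.055,.066])+.095*d+.008*n
    L.append(w(p[0]+.0095,-.030,p[1]))
rel(L)
```

```text
[ 0.5695 -0.0847  0.231 ] -> [0.0279 0.0004 0.0005]
[ 0.5601 -0.0839  0.2297] -> [0.0374 0.0004 0.0018]
[ 0.5508 -0.0831  0.2274] -> [0.0467 0.0004 0.0041]
[ 0.5419 -0.0823  0.2243] -> [0.0557 0.0004 0.0072]
[ 0.5333 -0.0816  0.2203] -> [0.0643 0.0004 0.0112]
[ 0.5251 -0.0809  0.2154] -> [0.0725 0.0004 0.0161]
[ 0.5175 -0.0802  0.2097] -> [0.0801 0.0004 0.0218]
[ 0.5105 -0.0796  0.2033] -> [0.0872 0.0004 0.0282]
[ 0.5041 -0.0791  0.1962] -> [0.0936 0.0004 0.0352]
[ 0.4985 -0.0786  0.1886] -> [0.0993 0.0004 0.0429]
[ 0.4936 -0.0782  0.1804] -> [0.1041 0.0004 0.0511]
[ 0.4896 -0.0779  0.1717] -> [0.1081 0.0004 0.0597]
[ 0.4865 -0.0776  0.1627] -> [0.1113 0.0004 0.0687]
[ 0.4843 -0.0774  0.1534] -> [0.1135 0.0004 0.078 ]
[ 0.4831 -0.0773  0.144 ] -> [0.1148 0.0004 0.0875]
turn [0.     0.0001 0.    ] t 4.575 F [ 0.8 -0.3  0.6]
```

Emit:
drive_tool(plan=[{"rx": 0.0,"ry": 0.0,"rz": 0.0,"x": 0.014,"y": 0.0,"z": 0.0,"fingers": 0.0},{"rx": 0.0,"ry": 0.0,"rz": 0.0,"x": 0.024,"y": 0.0,"z": 0.0,"fingers": 0.0},{"rx": 0.0,"ry": 0.0,"rz": 0.0,"x": 0.03,"y": 0.0,"z": 0.001,"fingers": 0.0},{"rx": 0.0,"ry": 0.0,"rz": 0.0,"x": 0.037,"y": 0.0,"z": 0.002,"fingers": 0.0},{"rx": 0.0,"ry": 0.0,"rz": 0.0,"x": 0.047,"y": 0.0,"z": 0.004,"fingers": 0.0},{"rx": 0.0,"ry": 0.0,"rz": 0.0,"x": 0.056,"y": 0.0,"z": 0.007,"fingers": 0.0},{"rx": 0.0,"ry": 0.0,"rz": 0.0,"x": 0.064,"y": 0.0,"z": 0.011,"fingers": 0.0},{"rx": 0.0,"ry": 0.0,"rz": 0.0,"x": 0.0725,"y": 0.0,"z": 0.016,"fingers": 0.0},{"rx": 0.0,"ry": 0.0,"rz": 0.0,"x": 0.08,"y": 0.0,"z": 0.022,"fingers": 0.0},{"rx": 0.0,"ry": 0.0,"rz": 0.0,"x": 0.087,"y": 0.0,"z": 0.028,"fingers": 0.0}])

```text
time: 5.82
ee_pos: [0.5096, -0.0802, 0.2019]
eef_rot: [0.043, 0.999, 0.0, -0.0]
ft_force: [0.6, -0.9, 1.7]
width: 0.0007
```

Run:
```python
from h import *
for cam in ['side','wrist']: c=snap(cam,cam+'2.png')
L=[]
for th in [.7,.6,.5,.4,.3,.2,.1,0]:
    d=np.array([-np.cos(th),np.sin(th)]);n=np.array([np.sin(th),np.cos(th)])
    p=np.array([.055,.066])+.095*d+.008*n
    L.append(w(p[0]+.0095,-.030,p[1]))
rel(L)
```

```text
[ 0.5105 -0.0796  0.2033] -> [-0.0013  0.0006 -0.0018]
[ 0.5041 -0.0791  0.1962] -> [0.0051 0.0006 0.0052]
[ 0.4985 -0.0786  0.1886] -> [0.0107 0.0006 0.0129]
[ 0.4936 -0.0782  0.1804] -> [0.0156 0.0006 0.0211]
[ 0.4896 -0.0779  0.1717] -> [0.0195 0.0006 0.0298]
[ 0.4865 -0.0776  0.1627] -> [0.0227 0.0006 0.0388]
[ 0.4843 -0.0774  0.1534] -> [0.0248 0.0006 0.0481]
[ 0.4831 -0.0773  0.144 ] -> [0.0261 0.0006 0.0575]
turn [ 0.     -0.0003 -0.    ] t 5.925 F [-0.2  0.2 -0. ]
```

View pics/wrist2.png

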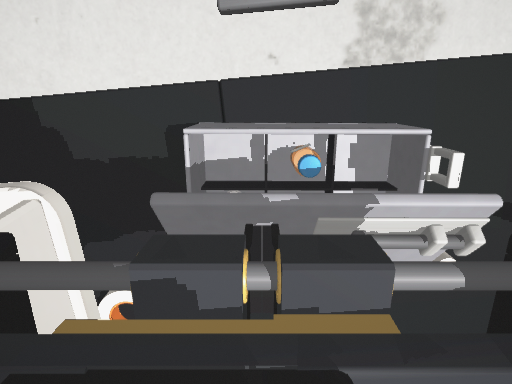

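View pics/side2.png

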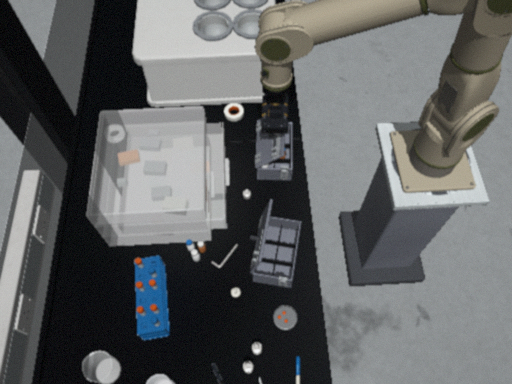

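The lid is coming down evenly: in the wrist view its free edge is at row ~200 and the fingers bear on the bare half. I'll continue along the arc.

Emit:
drive_tool(plan=[{"rx": 0.0,"ry": 0.0,"rz": 0.0,"x": 0.005,"y": 0.0,"z": 0.005,"fingers": 0.0},{"rx": 0.0,"ry": 0.0,"rz": 0.0,"x": 0.011,"y": 0.0,"z": 0.013,"fingers": 0.0},{"rx": 0.0,"ry": 0.0,"rz": 0.0,"x": 0.016,"y": 0.0,"z": 0.021,"fingers": 0.0},{"rx": 0.0,"ry": 0.0,"rz": 0.0,"x": 0.02,"y": 0.0,"z": 0.03,"fingers": 0.0},{"rx": 0.0,"ry": 0.0,"rz": 0.0,"x": 0.023,"y": 0.0,"z": 0.039,"fingers": 0.0},{"rx": 0.0,"ry": 0.0,"rz": 0.0,"x": 0.025,"y": 0.0,"z": 0.048,"fingers": 0.0},{"rx": 0.0,"ry": 0.0,"rz": 0.0,"x": 0.026,"y": 0.0,"z": 0.053,"fingers": 0.0},{"rx": 0.0,"ry": 0.0,"rz": 0.0,"x": 0.026,"y": 0.0,"z": 0.056,"fingers": 0.0},{"rx": 0.0,"ry": 0.0,"rz": 0.0,"x": 0.026,"y": 0.0,"z": 0.057,"fingers": 0.0},{"rx": 0.0,"ry": 0.0,"rz": 0.0,"x": 0.026,"y": 0.0,"z": 0.057,"fingers": 0.0}])

```text
time: 7.18
ee_pos: [0.4845, -0.0781, 0.1455]
eef_rot: [0.043, 0.999, 0.0, 0.0]
ft_force: [1.5, 0.0, 0.9]
width: 0.0004
```

Not in firm contact yet. I'll press further, a little at a time.

Emit:
drive_tool(plan=[{"rx": 0.0,"ry": 0.0,"rz": 0.0,"x": 0.0,"y": 0.0,"z": 0.002,"fingers": 0.0},{"rx": 0.0,"ry": 0.0,"rz": 0.0,"x": 0.0,"y": 0.0,"z": 0.003,"fingers": 0.0},{"rx": 0.0,"ry": 0.0,"rz": 0.0,"x": 0.0,"y": 0.0,"z": 0.003,"fingers": 0.0}])

```text
time: 7.55
ee_pos: [0.4847, -0.0781, 0.1439]
eef_rot: [0.043, 0.999, 0.001, 0.0]
ft_force: [-8.2, 1.0, 21.3]
width: 0.0002
```

Emit:
drive_tool(plan=[{"rx": 0.0,"ry": 0.0,"rz": 0.0,"x": 0.0,"y": 0.0,"z": -0.03,"fingers": 0.0},{"rx": 0.0,"ry": 0.0,"rz": 0.0,"x": -0.05,"y": -0.03,"z": -0.09,"fingers": 0.0},{"rx": 0.0,"ry": 0.0,"rz": 0.0,"x": -0.1,"y": -0.03,"z": -0.14,"fingers": 0.0},{"rx": 0.0,"ry": 0.0,"rz": 0.0,"x": -0.1,"y": -0.03,"z": -0.14,"fingers": 0.0},{"rx": 0.0,"ry": 0.0,"rz": 0.0,"x": -0.1,"y": -0.03,"z": -0.14,"fingers": 0.0}])

```text
time: 8.18
ee_pos: [0.5827, -0.1168, 0.2833]
eef_rot: [0.043, 0.999, -0.0, 0.001]
ft_force: [-0.5, -0.4, 0.2]
width: 0.0008
```

Run:
```python
from h import *
for cam in ['wrist','side','top']:
    c=snap(cam,cam+'3.png'); P=cloud(c); np.save(f'pics/{cam}P3.npy',P)
    k=(abs(P[...,0]-.515)<.06)&(abs(P[...,1]+.05)<.1)
    q=P[k]
    lid=q[(q[:,2]>.066)&(q[:,2]<.08)]
    loc=(lid[:,:2]-O); cx=loc@ex; cy=loc@ey
    m=(cy<-.01)&(cy>-.08)&(abs(cx)<.05)
    if m.sum()>10: print(cam,m.sum(),'lid z mean',lid[m][:,2].mean(),'fit z(cx)',np.polyfit(cx[m],lid[m][:,2],1))
    t=q[(q[:,2]>.097)&(q[:,2]<.115)]
    if len(t): 
        l=t[:,:2]-O; print(' tab n',len(t),'case x',np.round([(l@ex).min(),(l@ex).mean(),(l@ex).max()],4),'y',np.round([(l@ey).min(),(l@ey).mean(),(l@ey).max()],4),'z',t[:,2].mean())
    for l in ['case_full_bolt_tab','case_full_keeper']: find(l,cam)
    if len(lid): 
        print(' lid ext case x',np.round([cx.min(),cx.max()],4),'y',np.round([cy.min(),cy.max()],4))
```

```text
wrist 8272 lid z mean 0.0737332492423059 fit z(cx) [0.00144338 0.07373773]
 tab n 239 case x [-0.0451 -0.0369 -0.0292] y [0.0175 0.021  0.0257] z 0.10281974600633857
wrist case_full_bolt_tab [ 0.4793 -0.0102  0.0886] 0.72
wrist case_full_keeper [ 0.501  -0.0496  0.0772] 0.78
 lid ext case x [-0.0633  0.0533] y [-0.0887  0.0975]
side 546 lid z mean 0.0727948362901581 fit z(cx) [0.0117601  0.07280811]
 tab n 15 case x [-0.0411 -0.0343 -0.0288] y [0.0167 0.0234 0.0294] z 0.10180532093971946
side case_full_bolt_tab [ 0.5093 -0.0442  0.075 ] 0.7
side case_full_keeper [ 0.5091 -0.0225  0.0713] 0.69
 lid ext case x [-0.0613  0.0542] y [-0.0909  0.0967]
top 528 lid z mean 0.07402648012156045 fit z(cx) [0.00627765 0.07402078]
 tab n 14 case x [-0.0441 -0.0362 -0.0281] y [0.0178 0.0218 0.0259] z 0.10265769533430454
top case_full_bolt_tab [0.5205 0.4768 0.0053] 0.56
top case_full_keeper [ 0.5097 -0.0358  0.0769] 0.84
 lid ext case x [-0.0632  0.0538] y [-0.0748  0.095 ]
```

View pics/wrist3.png

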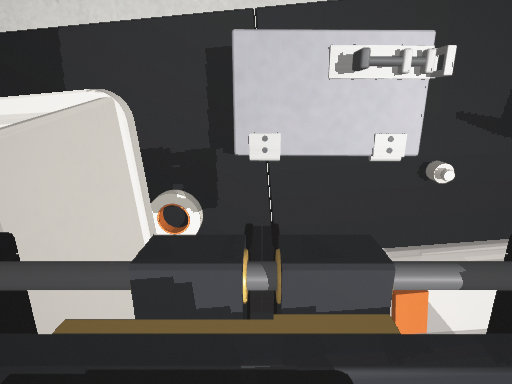

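View pics/side3.png

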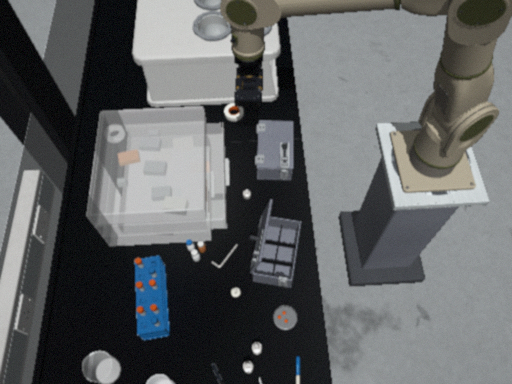

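Run:
```python
from h import *
rel([w(-.0365,-.012,.13),w(-.0365,-.012,.084),w(-.0365,.0265,.084)])
```

```text
[ 0.4786 -0.0589  0.2   ] -> [0.1069 0.0485 0.0822]
[ 0.4786 -0.0589  0.154 ] -> [0.1069 0.0485 0.1282]
[ 0.4819 -0.0205  0.154 ] -> [0.1069 0.087  0.1282]
turn [ 0.0001 -0.0001 -0.    ] t 8.625 F [-0.4 -0.3  0. ]
```

Emit:
drive_tool(plan=[{"rx": 0.0,"ry": 0.0,"rz": 0.0,"x": 0.055,"y": 0.025,"z": 0.04,"fingers": 0.0},{"rx": 0.0,"ry": 0.0,"rz": 0.0,"x": 0.107,"y": 0.0485,"z": 0.07,"fingers": 0.0},{"rx": 0.0,"ry": 0.0,"rz": 0.0,"x": 0.107,"y": 0.0485,"z": 0.082,"fingers": 0.0},{"rx": 0.0,"ry": 0.0,"rz": 0.0,"x": 0.107,"y": 0.0485,"z": 0.082,"fingers": 0.0},{"rx": 0.0,"ry": 0.0,"rz": 0.0,"x": 0.107,"y": 0.0485,"z": 0.11,"fingers": 0.0},{"rx": 0.0,"ry": 0.0,"rz": 0.0,"x": 0.107,"y": 0.0485,"z": 0.128,"fingers": 0.0},{"rx": 0.0,"ry": 0.0,"rz": 0.0,"x": 0.107,"y": 0.0485,"z": 0.128,"fingers": 0.0}])

```text
time: 9.5
ee_pos: [0.4794, -0.0596, 0.1544]
eef_rot: [0.043, 0.999, -0.001, -0.0]
ft_force: [0.9, 0.2, -0.7]
width: 0.0006
```

Run:
```python
from h import *
for cam in ['wrist','side']: c=snap(cam,cam+'4.png')
rel([w(-.0365,-.012,.084),w(-.0365,.0265,.084)])
```

```text
[ 0.4786 -0.0589  0.154 ] -> [0.0014 0.0005 0.0015]
[ 0.4819 -0.0205  0.154 ] -> [0.0014 0.039  0.0015]
turn [-0.      0.0002 -0.0001] t 9.6 F [ 0.8 -0.7  1. ]
```

View pics/wrist4.png

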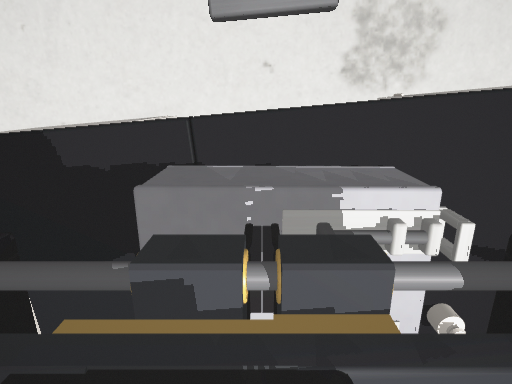

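The fingertips are on the -y side of the tab, which shows at px ~(322,230). I'll push along +y.

Emit:
drive_tool(plan=[{"rx": 0.0,"ry": 0.0,"rz": 0.0,"x": 0.001,"y": 0.008,"z": 0.001,"fingers": 0.0},{"rx": 0.0,"ry": 0.0,"rz": 0.0,"x": 0.001,"y": 0.014,"z": 0.001,"fingers": 0.0},{"rx": 0.0,"ry": 0.0,"rz": 0.0,"x": 0.001,"y": 0.019,"z": 0.001,"fingers": 0.0},{"rx": 0.0,"ry": 0.0,"rz": 0.0,"x": 0.001,"y": 0.024,"z": 0.001,"fingers": 0.0},{"rx": 0.0,"ry": 0.0,"rz": 0.0,"x": 0.001,"y": 0.029,"z": 0.001,"fingers": 0.0},{"rx": 0.0,"ry": 0.0,"rz": 0.0,"x": 0.001,"y": 0.033,"z": 0.001,"fingers": 0.0},{"rx": 0.0,"ry": 0.0,"rz": 0.0,"x": 0.001,"y": 0.036,"z": 0.001,"fingers": 0.0},{"rx": 0.0,"ry": 0.0,"rz": 0.0,"x": 0.001,"y": 0.038,"z": 0.001,"fingers": 0.0},{"rx": 0.0,"ry": 0.0,"rz": 0.0,"x": 0.001,"y": 0.038,"z": 0.001,"fingers": 0.0}])

```text
time: 10.72
ee_pos: [0.4812, -0.0208, 0.1534]
eef_rot: [0.042, 0.999, 0.0, -0.0]
ft_force: [0.8, -0.6, 1.1]
width: 0.0003
```

Emit:
drive_tool(plan=[{"rx": 0.0,"ry": 0.0,"rz": 0.0,"x": 0.0,"y": 0.002,"z": 0.0,"fingers": 0.0},{"rx": 0.0,"ry": 0.0,"rz": 0.0,"x": 0.0,"y": 0.003,"z": 0.0,"fingers": 0.0},{"rx": 0.0,"ry": 0.0,"rz": 0.0,"x": 0.0,"y": 0.003,"z": 0.0,"fingers": 0.0}])

```text
time: 11.1
ee_pos: [0.4814, -0.018, 0.1534]
eef_rot: [0.043, 0.999, 0.0, -0.0]
ft_force: [0.4, -1.5, 1.3]
width: 0.0003
```

Run:
```python
from h import *
for cam in ['wrist']: c=snap(cam,cam+'5.png')
s=monitor.read_state(); p=np.array(s['ee_pos'])[:2]-O; print(p@ex,p@ey,s['ft_force'])
```

```text
-0.037186132528259856 0.02898620603743761 [ 0.26263289 -0.37475414  1.09169639]
```

View pics/wrist5.png

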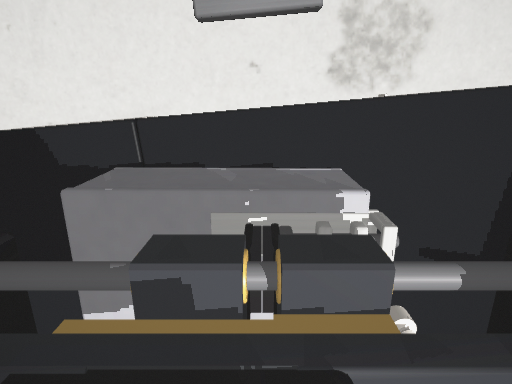

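Run:
```python
import cv2
a=cv2.imread('pics/wrist4.png')[150:290,220:490];b=cv2.imread('pics/wrist5.png')[150:290,160:430]
cv2.imwrite('pics/cmp.png',cv2.resize(cv2.vconcat([a,b]),None,fx=2.1,fy=2.1,interpolation=cv2.INTER_CUBIC))
```

```text
(no output)
```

View pics/cmp.png

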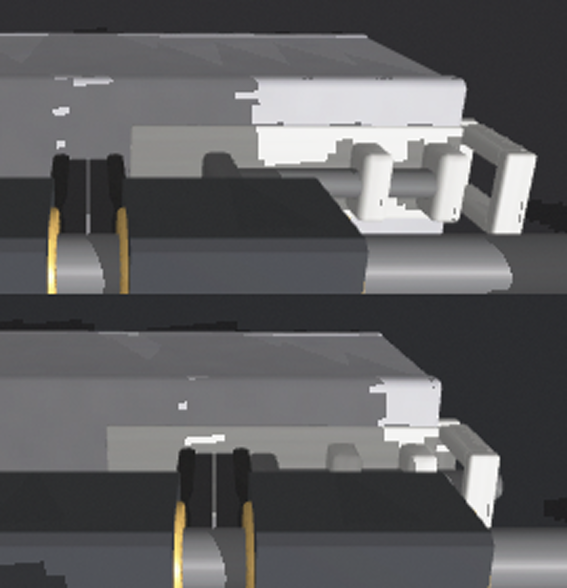

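The fingers are against the tab and the rod is already entering the keeper. There's no stop force yet, so I'll keep pushing.

Emit:
drive_tool(plan=[{"rx": 0.0,"ry": 0.0,"rz": 0.0,"x": 0.0,"y": 0.002,"z": 0.0,"fingers": 0.0},{"rx": 0.0,"ry": 0.0,"rz": 0.0,"x": 0.0,"y": 0.004,"z": 0.0,"fingers": 0.0},{"rx": 0.0,"ry": 0.0,"rz": 0.0,"x": 0.0,"y": 0.004,"z": 0.0,"fingers": 0.0}])

```text
time: 11.52
ee_pos: [0.4818, -0.0138, 0.1534]
eef_rot: [0.042, 0.999, 0.0, -0.0]
ft_force: [0.9, -0.6, 0.3]
width: 0.0002
```

Emit:
drive_tool(plan=[{"rx": 0.0,"ry": 0.0,"rz": 0.0,"x": 0.0,"y": 0.002,"z": 0.0,"fingers": 0.0},{"rx": 0.0,"ry": 0.0,"rz": 0.0,"x": 0.0,"y": 0.003,"z": 0.0,"fingers": 0.0},{"rx": 0.0,"ry": 0.0,"rz": 0.0,"x": 0.0,"y": 0.003,"z": 0.0,"fingers": 0.0}])

```text
time: 11.9
ee_pos: [0.4819, -0.0127, 0.1534]
eef_rot: [0.043, 0.999, -0.001, -0.0]
ft_force: [-0.8, -8.1, 1.7]
width: 0.0003
```

Emit:
drive_tool(plan=[{"rx": 0.0,"ry": 0.0,"rz": 0.0,"x": 0.0,"y": 0.001,"z": 0.0,"fingers": 0.0},{"rx": 0.0,"ry": 0.0,"rz": 0.0,"x": 0.0,"y": 0.002,"z": 0.0,"fingers": 0.0},{"rx": 0.0,"ry": 0.0,"rz": 0.0,"x": 0.0,"y": 0.002,"z": 0.0,"fingers": 0.0}])

```text
time: 12.28
ee_pos: [0.4819, -0.0124, 0.1534]
eef_rot: [0.044, 0.999, -0.002, -0.0]
ft_force: [-1.3, -15.1, 2.5]
width: 0.0008
```

It's at the hard stop: 15 N, with only 0.3 mm of movement. Now back off along -y, rise and check.

Emit:
drive_tool(plan=[{"rx": 0.0,"ry": 0.0,"rz": 0.0,"x": 0.0,"y": -0.008,"z": 0.0,"fingers": 0.0},{"rx": 0.0,"ry": 0.0,"rz": 0.0,"x": 0.0,"y": -0.02,"z": -0.003,"fingers": 0.0},{"rx": 0.0,"ry": 0.0,"rz": 0.0,"x": 0.0,"y": -0.02,"z": -0.05,"fingers": 0.0},{"rx": 0.0,"ry": 0.0,"rz": 0.0,"x": -0.05,"y": -0.06,"z": -0.1,"fingers": 0.0},{"rx": 0.0,"ry": 0.0,"rz": 0.0,"x": -0.1,"y": -0.08,"z": -0.14,"fingers": 0.0},{"rx": 0.0,"ry": 0.0,"rz": 0.0,"x": -0.1,"y": -0.08,"z": -0.14,"fingers": 0.0},{"rx": 0.0,"ry": 0.0,"rz": 0.0,"x": -0.1,"y": -0.08,"z": -0.14,"fingers": 0.0}])

```text
time: 13.15
ee_pos: [0.5758, -0.0983, 0.294]
eef_rot: [0.043, 0.999, -0.0, 0.001]
ft_force: [-0.1, 0.4, 0.3]
width: 0.0003
```

Run:
```python
from h import *
for cam in ['wrist','side','top']:
    c=snap(cam,cam+'6.png'); P=cloud(c)
    k=(abs(P[...,0]-.515)<.07)&(abs(P[...,1]+.05)<.115)
    q=P[k]; l=q[:,:2]-O; cx=l@ex; cy=l@ey
    m=(q[:,2]>.066)&(q[:,2]<.08)&(cy<-.01)&(cy>-.08)&(abs(cx)<.05)
    print(cam,'lid',m.sum(),np.polyfit(cx[m],q[m][:,2],1))
    m=(q[:,2]>.097)&(q[:,2]<.115)
    print(' tab',m.sum(),np.round([cx[m].mean(),cy[m].min(),cy[m].mean(),cy[m].max(),q[m][:,2].mean()],4))
    m=(P[...,2]>.085)&(abs(P[...,1]-.298)<.14)&(P[...,0]>.42)&(P[...,0]<.63)&(P[...,2]<.2)
    e=P[m]; print(' empty lid',np.round(e.min(0),3),np.round(e.max(0),3))
    for n in ['weight_mid','tape_mid','dish_mid','filter_mid']: find(n,cam,2)
print(monitor.read_state()['time'])
```

```text
wrist lid 7483 [0.00289908 0.07375086]
 tab 215 [-0.0368  0.0418  0.0454  0.0508  0.1028]Traceback (most recent call last):
  File "<stdin>", line 11, in <module>
    return umr_minimum(a, axis, None, out, keepdims, initial, where)
ValueError: zero-size array to reduction operation minimum which has no identity
```

View pics/wrist6.png

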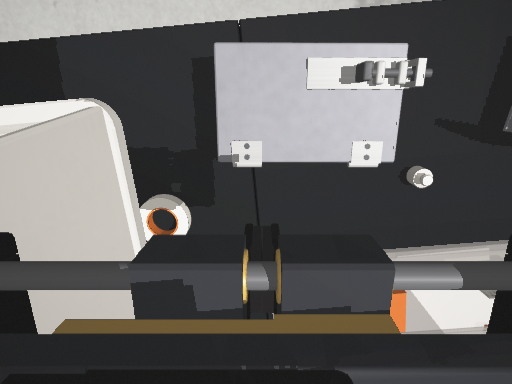

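The lid is flat at 73.7 mm. The tab has moved 24.4 mm in +y since before the push, and the rod pokes through the keeper at px ~(428,72). I'll check the other objects, then hand in.

Run:
```python
from h import *
for cam in ['side','top']:
    c=snap(cam,cam+'7.png'); P=cloud(c)
    m=(P[...,2]>.085)&(abs(P[...,1]-.298)<.14)&(P[...,0]>.42)&(P[...,0]<.63)&(P[...,2]<.2)
    e=P[m]; print(' empty lid',np.round(e.min(0),3),np.round(e.max(0),3))
    for n in ['weight_mid','tape_mid','dish_mid','filter_mid']: find(n,cam,2)
print(monitor.read_state()['time'])
```

```text
empty lid [0.51  0.2   0.085] [0.605 0.404 0.18 ]
side weight_mid [0.6054 0.0988 0.0211] 0.53
side tape_mid [ 0.6415 -0.2159  0.0164] 0.71
side tape_mid [ 0.5112 -0.0231  0.0754] 0.56
side dish_mid [5.210e-01 4.776e-01 3.000e-04] 0.67
side filter_mid [ 0.5111 -0.0223  0.0741] 0.58
side filter_mid [0.6505 0.405  0.0131] 0.4
 empty lid [0.509 0.196 0.085] [0.602 0.401 0.182]
top weight_mid [0.6027 0.0949 0.0226] 0.52
top dish_mid [ 0.5095 -0.0265  0.0779] 0.6
top dish_mid [0.522 0.48  0.005] 0.51
top filter_mid [0.6503 0.4002 0.0047] 0.52
13.7
```

Run:
```python
from bench import workorder
print(workorder.close_job())
```

```text
the job is handed in; nothing more can be done
None
```

View pics/side7.png

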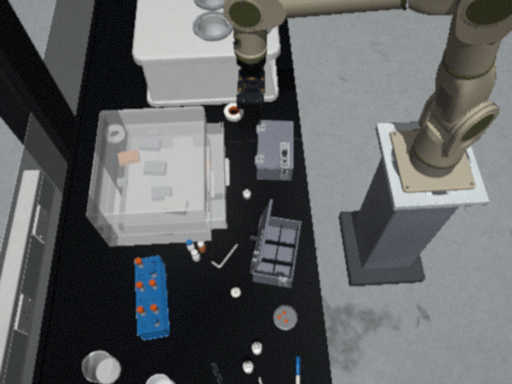

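The vial case is shut and bolted, and I handed the job in at about 13.7 s of robot time. I pushed its lid down with closed fingertips until it stopped under about 21 N. After checking it was shut, I pushed the bolt across to its stop, where it held at about 15 N. The gripper was clear of everything at hand-in.

**Last checks:**
- **Lid:** it lies flat at 73.7 mm, against 74 mm nominal.
- **Bolt:** the tab moved 24.4 mm between the wrist views before and after the push, and the rod shows through the keeper. It probably started about 1 mm out.
- **Empty case:** its lid measured the same as at the start, within the cameras' accuracy. I didn't measure its bolt again, but the arm never came near it after passing overhead at the start.
- **Vials:** they were upright when last visible, with the lid about half down. I couldn't see them once it was shut.
- **Weight, dish and filter:** each was found within about 5 mm of where it started, which is roughly detection noise.
- **Tape:** the side camera put it about 8 mm from its first reading, but the gripper partly hid it. The arm didn't go near it, so I take that as a measuring error. The top camera didn't find the tape at the end.

**Disagreements:** the networks gave a few false finds on the closed lid (tape, filter and dish), which I rejected by position and height. My first estimate of the case position was about 6 mm off in x, so I corrected it before pushing the bolt. The first move call was refused for its format, and nothing moved.

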